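Set an incense cone on its holder with tongs

ROBOT

A 6-joint arm with a two-finger parallel gripper is mounted at the origin on the work surface. World frame = base frame: x ahead of the robot, y to its left, z up, the work surface at z = 0. Lengths are in m, angles in degrees, forces in N, time in s.
With the tool pointing down it reaches from about 0.4 to 0.825 m from the base axis. Payload 7 kg.
Tool frame: the origin (TCP) lies midway between the tips of the shut fingers; the grasp point (between the pads) lies 19 mm behind it (r.grip_depth is the distance from the TCP to the grasp point, in m); z points along the fingers, y is the line along which they close (so a half turn about z gives the same grasp; the last joint's range is limited). The gripper opens to 88 mm and grips with 3 to 60 N. Pads are 19 mm wide; open, the fingers measure 130 mm over their backs; the gripper's body (78 mm by 193 mm) begins 47 mm behind the grasp point.
Start: joints at [-53.852, 20.546, 0.682, 0, -70.136, -16.507], TCP at [0.227, -0.636, 0.188] pointing down, gripper open.
Joint ranges: [-176.03, 176.03], [-82.01, 121.73], [-58.28, 71.71], [-173.87, 95.51], [-174.79, -0.11], [-173.66, 173.66]. Speed limits (degrees/s): [136.94, 136.94, 172.46, 180, 180, 180].

INTERFACE

Orientations are given as [roll, pitch, yaw] about the fixed x, y, z axes, in that order (R = Rz(yaw) Ry(pitch) Rx(roll)).
In Python, from plant import r, capture, close_job, search_frame, outline_of gives the robot as it stands.
- The arm moves only by the shell command python3 -m creep 'ROWS' [FORCE]. ROWS is JSON, a list of rows, each a list of 7 numbers: the finger opening in mm, from 0 to 87.6, then the shift along the world's x, y, z in units of 25 mm (1.0 is 25 mm), then the turn, a rotation vector about the world's x, y, z in degrees. In form: [[hand, x, y, z, ax, ay, az], ...]. A call has 1 to 8 rows; each row shifts and turns the commanded pose from where the row before left it; what a row does not reach is not made up. A row lasts 1/12 s, in which the tool goes at most 41.7 mm and 7.16 degrees, less where a joint would pass 70% of its speed; a pose out of reach is approached as far as the arm can. A call is refused whole if a number of a shift passes 1 or a number of a turn 7.16, either way. A call with a gripper value outside its range is refused whole. The fingers move at their own pace and stop on an object; FORCE is the grip in N (left out, the last holds). Time passes only in rows, so rows that do not move let the fingers close. It gives the time, the measured TCP pose, the force, the opening and the grip force at its end, in the units of the state.
- r.get_state(): the state, without advancing time (a new reading comes with each control period).
- capture(name): name is "side" or "top"; returns a dict with "frame" (384x512x3 uint8, red, green, blue), "K" (3x3 intrinsics, pixels), "k1" (the pictures are not rectified: a ray, as slopes to the right and down, at radius r is drawn at 1 + k1 r^2 times it, then the intrinsics apply), "origin" and "rotation" of the camera in the world. Camera axes: x right, y down, z forward; pixel columns grow to the right and rows downward; lengths in m; the calibration is good to about 2 mm. A picture is of the moment at which its call begins. There is no depth.
- close_job(): hands the job in; it is judged then, once.
Trained networks look in a picture, given as the dict that the camera call returned (one of the last four; its "shot" number tells which), for a name from the list of things; names that differ only in an ending like _2 or _b are one class to them, and where a whole thing is asked for, a point or a joint stands for the part that bears it (a point fixed in the world has none). Each returns a list of dicts, best first, with "conf" (0 to 1); they miss things now and then, are a little off and sometimes report something else, mostly with a low value. They report only what shows in the picture. A call takes as long as a camera call. They do not tell look-alikes from the thing itself.
- search_frame(picture, target): "bbox" ([left, top, right, bottom] in pixels, round what is visible of it).
- outline_of(picture, target): "region" (384x512 bool, what is visible of it) and "bbox" ([left, top, right, bottom] in pixels, round what is visible of it).
The state is a dict: "time_s": time; "joints": joint angles; "qd": joint speeds; "joint_torque": joint torques, N m; "tcp_pos": TCP position; "eef_rot": TCP orientation; "contact_force": force on the tool from outside, world axes, zero at the start; "moment": the same for the moment, N m; "gripper_width": finger opening in m; "gripper_force": force on a finger pad.
Only numpy, scipy, OpenCV 4.12 (cv2) and the standard library are available. Lean on these libraries where they do the work, as an engineer would, in place of code of your own. Each camera call takes 0.05 s, during which the arm holds its last target. There are 200 camera calls.

TASK

Take the small steel tongs out of their wooden stand and, with the tongs, lift the tall incense cone off the saucer and set it down gently, upright and wholly on the round brass plate of the incense holder. Then stand the tongs back in the pocket of their stand, tips down. Do not touch the cone with the gripper's own fingers, and leave the burnt-down stub on the saucer and the other things where they are.

Things in the scene. Friction and masses are not known exactly. Their poses are not given: they have to be found in the camera images.
- tongs: Steel spring tongs, 103 mm long, 60 g, standing tips down in the stand. Origin: lower end, midway between the tips; z up along the tongs, y the direction in which the arms open. The two arms hang from hinges 97 mm up, 9 mm either side of the middle, and spring open: then the jaws are 40 mm apart inside, 51 mm over their outsides, 12 mm wide along x and 16 mm high.
- tongs_grip (a point): Middle of the tongs, 65 mm up, between the finger rests on the arms' outsides (20 mm wide, 16 mm high); the bow's top is 38 mm above. Squeeze the rests along y: 39 mm over them is open, 35 to 37 mm holds the tongs with open jaws, about 31 mm closes on a 16 mm part, 26 mm is fully closed. The springs push back with 4 (open) to 6 N (closed); 15 to 20 N grips a part well.
- tongs_tip (a point): Middle of the gap between the jaws, 8 mm above the tongs' lower end. The jaws move about 2.8 times as far as the finger rests. Axes as the tongs.
- tongs_left (a joint): Closing angle of one arm of the tongs in rad (the other moves as its mirror image): 0 fully open, about 0.14 closed on a 16 mm thick part, 0.215 fully closed.
- stand: Light wooden stand of the tongs: a base plate 76 x 96 x 6 mm carrying an upright open-topped box, 32 mm (x) by 70 mm (y) outside and 40 mm high overall. Its pocket is 20 mm (x) by 58 mm (y), its floor 6 mm above the table. Origin: centre of the underside; z up. The tongs stand in it with their y along the stand's y. Fixed.
- pocket (a point): Centre of the floor of the stand's pocket, 6 mm above the table, where the tongs' origin belongs.
- saucer: Shallow white round saucer, 132 mm across, rim 10 mm high, flat floor 6 mm above the table with a radius of about 58 mm. Origin: centre of the underside. Fixed.
- cone: Brown incense cone, whole, 34 mm tall, standing upright on the saucer: 20 mm in diameter at the base, 8 mm at the flat top, 12 g. Origin: centre of its base; z up along its axis.
- stub: Burnt-down stub of another cone on the same saucer: 20 mm in diameter, only 11 mm tall. Origin: centre of its base. At least 40 mm from the cone's axis. To be left alone.
- holder: Dark wooden incense holder, a block 75 mm (x) by 150 mm (y), 18 mm high, with a round brass plate near its +y end and two small stick holes near its other end. Origin: centre of the underside; z up. Fixed.
- plate (a point): Centre of the upper face of the round brass plate (44 mm in diameter, flat, standing 4 mm proud of the wood, its top 22 mm above the table), 35 mm from the holder's middle along its +y.
- tin: Closed red tin candy box, 89 x 124 mm, 48 mm high. Origin: centre of the underside. A bystander.
- jar: Glass jar with a steel twist cap, 72 mm in diameter, 105 mm tall. Origin: centre of the underside. A bystander.
- teapot: Small blue ceramic teapot, 104 mm in diameter, 96 mm tall, spout towards its -x, handle towards its +x. Origin: centre of the underside. A bystander.
- strainer: Stainless steel tea strainer, a cup 64 mm across and 26 mm high with a flat handle reaching to 104 mm along its +x. Origin: centre of the cup's underside. A bystander.
- teabowl: White ceramic tea bowl, 68 mm across, 48 mm tall. Origin: centre of the underside. A bystander.
- matchbox: Closed cardboard matchbox, 36 x 55 mm, 15 mm high. Origin: centre of the underside. A bystander.
Mind the look-alikes: they are no part of the job. Several things look just like the saucer: the one meant starts farthest to the robot's left.

How it is judged (in metres and radians):
On the way, in this order (a step that is already met when the one before it is completed fails the run):
1. the cone is lifted clear of the saucer in the tongs' jaws (z of cone in the frame of saucer above 0.025 m and contact force between tongs and cone above 0.1 N and contact force between the fingers and tongs above 0.1 N), for 0.2 s.
2. the cone stands on the brass plate, let go by the tongs (horizontal distance between cone and plate below 0.013 m and z of cone in the frame of plate between -0.004 and 0.004 m and angle between cone's own z axis and vertical below 0.15 rad and contact force between tongs and cone below 0.05 N and linear speed of cone below 0.03 m/s), for 0.2 s.
At the end, for the whole second after the job is handed in: Cone at rest upright (0.15 rad) on the plate: centre within 13 mm, height 4 mm, clear of the tongs. Tongs at rest in the pocket, tips down: within 20 mm of its centre, under 8 mm above its floor, tilt under 0.3 rad, turned under 0.4 rad. Stub within 15 mm of its start (horizontal distance between cone and plate below 0.013 m and z of cone in the frame of plate between -0.004 and 0.004 m and angle between cone's own z axis and vertical below 0.15 rad and linear speed of cone below 0.02 m/s and contact force between tongs and cone below 0.05 N and horizontal distance between tongs and pocket below 0.02 m and z of tongs in the frame of pocket below 0.008 m and angle between tongs's own z axis and vertical below 0.3 rad and angle between the y axis of tongs and the y axis of stand, either way round below 0.4 rad and linear speed of tongs below 0.03 m/s and distance of stub from where it was at the start of the episode below 0.015 m); the robot touches nothing.
It fails at once if the cone is touched by the gripper or arm instead of the tongs (contact force between any of the fingers, the arm and cone above 0.2 N).
It fails at once if the cone is dropped onto the holder (faster than 0.5 m/s within 40 mm of the plate's centre) instead of being set down (distance between cone and plate below 0.04 m and linear speed of cone above 0.5 m/s).
It fails at once if the stub is moved by more than 15 mm (distance of stub from where it was at the start of the episode above 0.015 m).
It fails at once if a bystander is moved by more than 25 mm (distance of any of tin, jar, teapot, strainer, teabowl, matchbox from where it was at the start of the episode above 0.025 m).
It also fails if it takes over 67 s, if anything falls off the work surface, if the arm or the gripper's body presses on something with over 40 N, if the wrist force passes 120 N, or if a joint passes its speed limit or range.

## Working session

There is one attempt and no reset: what is moved stays moved. The work goes in short steps, Python scripts to look and compute and a shell command to move; the robot and the scene stay as the last step left them, time stands still between calls to the robot, and variables do not carry over. Pictures are saved under pics/ and viewed, at most 10 in all, crops included, and the job is handed in when it is done.

```bash
mkdir -p pics; ls
cat > h.py <<'E'
import numpy as np,cv2
from plant import r,capture,close_job,search_frame,outline_of
def ray(p,uv):
    K=np.array(p["K"]);x=(uv[0]-K[0,2])/K[0,0];y=(uv[1]-K[1,2])/K[1,1]
    k=p["k1"];a,b=x,y
    for _ in range(20):
        s=1+k*(a*a+b*b);a,b=x/s,y/s
    return np.array(p["rotation"])@np.array([a,b,1.])
def at(p,uv,z):
    d=ray(p,uv);o=np.array(p["origin"]);return (o+d*(z-o[2])/d[2])[:3]
def proj(p,X):
    c=np.array(p["rotation"]).T@(np.array(X)-np.array(p["origin"]));a,b=c[0]/c[2],c[1]/c[2]
    s=1+p["k1"]*(a*a+b*b);K=np.array(p["K"]);return np.array([K[0,0]*a*s+K[0,2],K[1,1]*b*s+K[1,2]])
def save(p,n,box=None,f=1):
    im=p["frame"][:,:,::-1]
    if box: im=im[box[1]:box[3],box[0]:box[2]]
    cv2.imwrite(n,cv2.resize(im,None,fx=f,fy=f,interpolation=cv2.INTER_CUBIC))
E
python3 - <<'E'
from h import *
for n in("top","side"):
    p=capture(n);save(p,f"pics/{n}0.png",None,1.5)
    print(n,p["origin"],np.round(p["rotation"],3).tolist(),p["k1"],np.array(p["K"]).tolist())
    for t in["tongs","stand","saucer","cone","stub","holder","jar","teapot","tin"]:
        print(t,[(round(d["conf"],2),np.round(d["bbox"]).tolist()) for d in search_frame(p,t)])
print(r.get_state())
E
```

```text
pics
top [ 0.1840839  -0.00321146  1.91874588] [-168.848, 0.687, -90.438] -0.07892885103923516 [[495.7651720098416, 0.0, 257.57089427462193], [0.0, 495.7651720098416, 187.30050813177934], [0.0, 0.0, 1.0]]
tongs []
stand [(0.9, [318.0, 196.0, 346.0, 218.0])]
saucer [(0.86, [236.0, 172.0, 269.0, 204.0]), (0.72, [351.0, 161.0, 382.0, 193.0]), (0.69, [340.0, 236.0, 372.0, 268.0]), (0.67, [282.0, 221.0, 315.0, 246.0]), (0.51, [317.0, 197.0, 345.0, 221.0])]
cone []
stub []
holder [(0.95, [191.0, 189.0, 228.0, 226.0])]
jar [(0.63, [370.0, 201.0, 389.0, 221.0])]
teapot [(0.98, [122.0, 188.0, 161.0, 214.0])]
tin [(0.87, [252.0, 120.0, 282.0, 143.0]), (0.22, [254.0, 214.0, 266.0, 233.0])]
side [0.10953269 0.48120397 0.87669689] [-140.359, -0.99, -134.462] -0.06532491790615995 [[349.24110873373644, 0.0, 246.2968691073263], [0.0, 349.24110873373644, 194.67680799866397], [0.0, 0.0, 1.0]]
tongs [(0.53, [326.0, 158.0, 332.0, 181.0]), (0.42, [220.0, 197.0, 261.0, 231.0])]
stand [(0.69, [308.0, 168.0, 336.0, 196.0])]
saucer [(0.94, [306.0, 205.0, 349.0, 241.0]), (0.78, [303.0, 132.0, 339.0, 158.0]), 
[... 289 characters left out ...]
228.0, 181.0])]
{'time_s': 1.0, 'joints': array([-5.38514968e+01,  2.05458726e+01,  6.81841304e-01, -2.03447348e-03,
       -7.01342110e+01, -1.65093362e+01]), 'qd': array([ 0.04386195,  0.07540893, -0.006187  ,  0.00442486,  0.00292619,
        0.05447312]), 'joint_torque': array([-9.56813346e-05, -5.82384396e+01,  2.93307281e+01,  7.00236887e+00,
        1.25892326e-02, -2.88682418e-05]), 'tcp_pos': array([ 0.22688302, -0.63570888,  0.18805945]), 'eef_rot': array([-1.79998859e+02,  2.33402469e-03, -1.60361524e+02]), 'contact_force': array([0.25632609, 0.23308966, 0.28359664]), 'moment': array([0.00230277, 0.00394896, 0.01281992]), 'gripper_force': 0.0, 'gripper_width': 0.08739084164010219}
```

```bash
sed -i 's/np.array(p\["rotation"\])/RM(p)/g; 2a from scipy.spatial.transform import Rotation\ndef RM(p): return Rotation.from_euler("xyz",p["rotation"],degrees=True).as_matrix()' h.py
python3 - <<'E'
from h import *
a=cv2.imread("pics/top0.png");b=cv2.imread("pics/side0.png")
p=capture("top");save(p,"pics/topc.png",[110,90,400,290],2.7)
p2=capture("side");save(p2,"pics/sidec.png",[80,110,400,350],2.5)
print(cv2.imread("pics/topc.png").shape)
for q,u in [(p,(252.5,188)),(p,(366.5,177)),(p,(356,252)),(p,(298,233)),(p2,(240,217)),(p2,(327,223)),(p2,(321,145)),(p2,(373,195))]: print(np.round(at(q,u,.006),3))
for k in (p,p2): print(proj(k,at(k,(300,200),0)))
E
```

```text
(540, 783, 3)
[0.559 0.037 0.006]
[ 0.599 -0.414  0.006]
[ 0.304 -0.359  0.006]
[ 0.38  -0.138  0.006]
[0.564 0.042 0.006]
[ 0.363 -0.135  0.006]
[ 0.593 -0.403  0.006]
[ 0.325 -0.336  0.006]
[300. 200.]
[300. 200.]
```

View pics/topc.png

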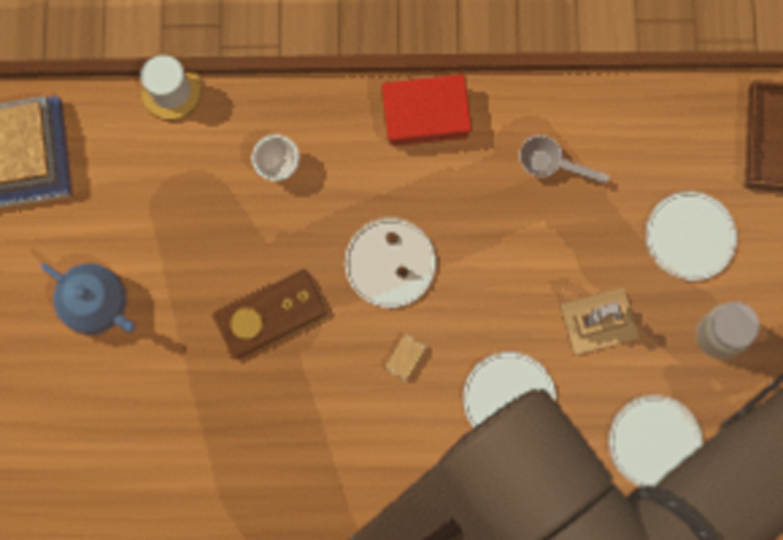

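View pics/sidec.png

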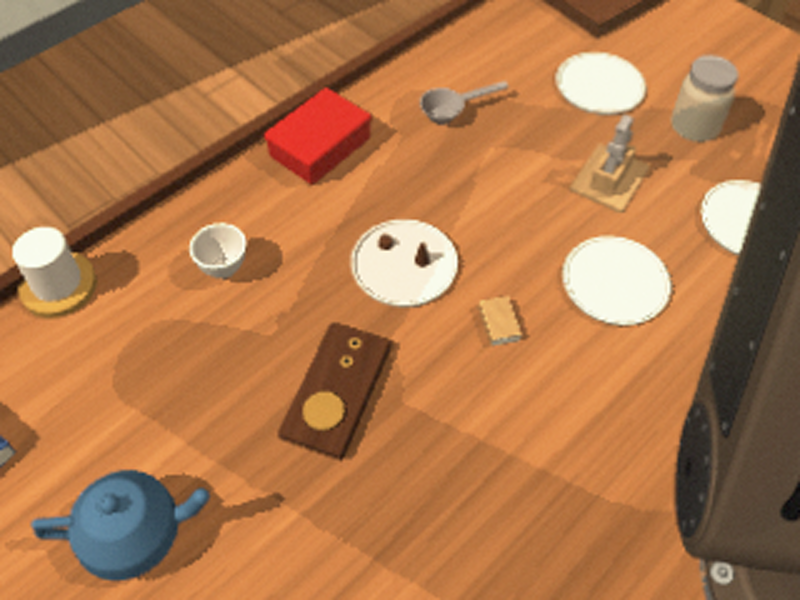

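```bash
cat >> h.py <<'E'
from scipy.optimize import minimize
def box(x0,x1,y0,y1,z0,z1): return np.array([[x,y,z] for x in(x0,x1) for y in(y0,y1) for z in(z0,z1)])
def disc(rad,z,n=24): 
    t=np.linspace(0,2*np.pi,n,endpoint=False);return np.c_[rad*np.cos(t),rad*np.sin(t),0*t+z]
def place(P,x,y,yaw,z=0):
    c,s=np.cos(yaw),np.sin(yaw);return np.c_[P[:,0]*c-P[:,1]*s+x,P[:,0]*s+P[:,1]*c+y,P[:,2]+z]
def sil(p,parts,win,S=8):
    m=np.zeros(((win[3]-win[1])*S,(win[2]-win[0])*S),np.uint8)
    for P in parts:
        q=np.array([proj(p,X) for X in P]);h=cv2.convexHull(((q+.5-np.array(win[:2]))*S).astype(np.float32))
        cv2.fillConvexPoly(m,np.round(h*16).astype(np.int32),1,shift=4)
    return cv2.resize(m.astype(np.float32),None,fx=1/S,fy=1/S,interpolation=cv2.INTER_AREA)
def fit(views,parts,x0,z=0,yaw=True):
    # views: list of (picture, mask)
    W=[]
    for p,m in views:
        ys,xs=np.where(m);W.append((xs.min()-12,ys.min()-12,xs.max()+13,ys.max()+13))
    def cost(v):
        t=v[2] if yaw else 0; c=0
        for (p,m),w in zip(views,W):
            a=sil(p,[place(P,v[0],v[1],t,z) for P in parts],w);b=m[w[1]:w[3],w[0]:w[2]]
            c+=np.abs(a-b).sum()/b.sum()
        return c
    x0=np.array(x0,float);n=len(x0);sx=np.array([.008,.008,.15])[:n]
    res=minimize(cost,x0,method="Nelder-Mead",options=dict(initial_simplex=np.vstack([x0]+[x0+sx*np.eye(n)[i] for i in range(n)]),xatol=1e-4,fatol=1e-4,maxiter=200))
    return res.x,res.fun
STAND=[box(-.038,.038,-.048,.048,0,.006),box(-.016,.016,-.035,.035,0,.04)]
HOLD=[box(-.0375,.0375,-.075,.075,0,.018)]
E
python3 - <<'E'
from h import *
T,S=capture("top"),capture("side")
def om(p,t,near,many=False):
    c=[d for d in outline_of(p,t) if np.hypot((d["bbox"][0]+d["bbox"][2])/2-near[0],(d["bbox"][1]+d["bbox"][3])/2-near[1])<14]
    if c: print(t,round(c[0]["conf"],2),c[0]["bbox"],c[0]["region"].sum())
    return c[0]["region"] if c else None
st=om(T,"stand",(332,207));ss=om(S,"stand",(322,182));tg=om(S,"tongs",(329,170))
ht=om(T,"holder",(210,208));hs=om(S,"holder",(212,265))
sat=om(T,"saucer",(253,188));sas=om(S,"saucer",(240,217))
cs=om(S,"cone",(249,212));ct=om(T,"cone",(260,190));us=om(S,"stub",(234,206));ut=om(T,"stub",(256,178))
def go(n,parts,x0,z,views,yaw=True):
    views=[v for v in views if v[1] is not None]
    for vs in [[v] for v in views]+[views]:
        try:
            x,f=fit(vs,parts,x0,z,yaw);print(n,np.round(x,4),np.round(np.degrees(x[2]),1) if yaw else "",round(f,3))
        except Exception as e: print(n,e)
go("stand",STAND,[.47,-.28,.15],0,[(T,st),(S,ss)])
go("holder",HOLD,[.46,.20,.4],0,[(T,ht),(S,hs)])
go("saucer",[np.vstack([disc(.066,.010),disc(.045,0)])],[.56,.037],0,[(T,sat),(S,sas)],False)
go("cone",[np.vstack([disc(.01,0),disc(.004,.034)])],at(S,(249,215),.006)[:2],.006,[(T,ct),(S,cs)],False)
big=[cv2.resize(S["frame"][a[1]:a[3],a[0]:a[2],::-1],(390,390),interpolation=cv2.INTER_CUBIC) for a in ((215,192,265,242),(300,145,350,195))]
big2=[cv2.resize(T["frame"][a[1]:a[3],a[0]:a[2],::-1],(390,200),interpolation=cv2.INTER_CUBIC) for a in ((217,173,287,208),(297,190,367,225))]
cv2.imwrite("pics/conf.png",np.vstack([np.hstack(big),np.hstack(big2)]))
E
```

```text
stand 0.72 [318.1, 196.0, 347.4, 222.3] 449
stand 0.9 [310.5, 171.2, 341.4, 194.1] 408
tongs 0.5 [323.0, 155.3, 331.3, 183.7] 141
holder 0.67 [190.9, 191.7, 223.8, 223.7] 728
holder 0.84 [191.3, 233.8, 234.8, 294.1] 1481
saucer 0.83 [237.5, 171.9, 270.6, 201.9] 830
saucer 0.64 [223.2, 200.1, 259.4, 234.3] 1027
stand [ 0.4736 -0.2718  0.2669] 15.3 0.188
stand [ 0.4791 -0.2707  0.2764] 15.8 0.349
stand [ 0.4757 -0.2708  0.25  ] 14.3 0.583
holder [0.4889 0.2067 0.4403] 25.2 0.073
holder [0.4929 0.2075 0.4383] 25.1 0.036
holder [0.4915 0.2075 0.4395] 25.2 0.147
saucer [0.5613 0.0316]  0.07
saucer [0.5663 0.0336]  0.14
saucer [0.563  0.0322]  0.242
cone [0.5499 0.0162]  0.0
```

View pics/conf.png

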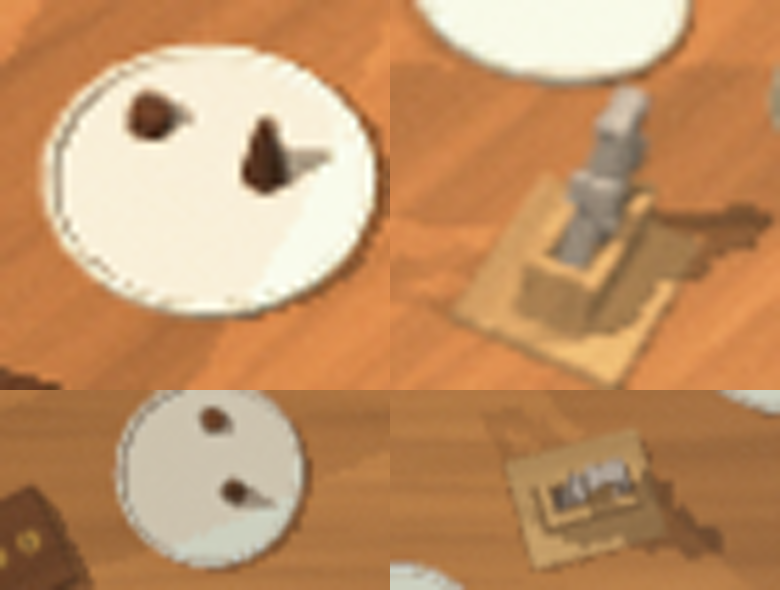

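Run:
```python
from h import *
from scipy.optimize import least_squares
T,S=capture("top"),capture("side")
# stand corners
sc=np.array([[452,318],[617,386],[708,240],[548,178]],float);sc=(sc-[390,0]+.5)/7.8-.5+[300,145]
tc=np.array([[507,462],[635,432],[664,537],[537,570]],float);tc=(tc-[390,390]+.5)/[390/70,200/35]-.5+[297,190]
def corner(v): return place(np.array([[-.038,.048,.006],[-.038,-.048,.006],[.038,-.048,.006],[.038,.048,.006]]),v[0],v[1],v[2])
def res(v,which):
    C=corner(v);o=[]
    for p,c in which:
        q=np.array([proj(p,X) for X in C]);d=np.linalg.norm(q[:,None]-c[None],axis=2);j=d.argmin(0);o.append((q[j]-c).ravel())
    return np.concatenate(o)
for w in ([(T,tc)],[(S,sc)],[(T,tc),(S,sc)]):
    s=least_squares(res,[.475,-.271,.26],args=(w,));print("stand",np.round(s.x,4),np.degrees(s.x[2]).round(1),"rms px",np.sqrt((s.fun**2).mean()).round(2))
# brass plate
for n,p,b in(("T",T,(188,195,215,226)),("S",S,(190,255,225,290))):
    hsv=cv2.cvtColor(p["frame"],cv2.COLOR_RGB2HSV)[b[1]:b[3],b[0]:b[2]]
    f=p["frame"][b[1]:b[3],b[0]:b[2]].astype(int)
    m=((hsv[...,0]>15)&(hsv[...,0]<30)&(hsv[...,2]>120)&(hsv[...,1]>120)).astype(np.uint8)
    k,l,stt,ce=cv2.connectedComponentsWithStats(m);i=1+stt[1:,4].argmax();u=ce[i]+b[:2]
    print("plate",n,stt[i,4],u.round(1),at(p,u,.021).round(4))
# cone, stub from darkness
for n,p,wins in(("T",T,dict(cone=(254,186,264,194),stub=(251,174,260,182))),("S",S,dict(cone=(244,205,253.9,220),stub=(229,201,239.5,212)))):
    g=p["frame"][...,0].astype(float)
    for t,b in wins.items():
        b=[int(x) for x in b];w=np.clip((150-g[b[1]:b[3],b[0]:b[2]])/80,0,1)
        yy,xx=np.mgrid[b[1]:b[3],b[0]:b[2]];u=np.array([(w*xx).sum(),(w*yy).sum()])/w.sum()
        h=dict(cone=.014,stub=.0055)[t]
        print(t,n,w.sum().round(1),u.round(2),at(p,u,.006+h).round(4))
        m=np.zeros((384,512));m[b[1]:b[3],b[0]:b[2]]=w
        P=np.vstack([disc(.01,0),disc(.004,.034)]) if t=="cone" else np.vstack([disc(.01,0),disc(.008,.011)])
        W=(b[0]-6,b[1]-6,b[2]+6,b[3]+6)
        f=lambda v:np.abs(sil(p,[place(P,v[0],v[1],0,.006)],W)-m[W[1]:W[3],W[0]:W[2]]).sum()
        x0=at(p,u,.006+h)[:2];o=minimize(f,x0,method="Nelder-Mead",options=dict(initial_simplex=[x0,x0+[.006,0],x0+[0,.006]]))
        print("   fit",o.x.round(4),round(o.fun,1))
```

```text
stand [ 0.4728 -0.2717  0.2327] 13.3 rms px 0.33
stand [ 0.4773 -0.2696  0.2422] 13.9 rms px 0.4
stand [ 0.4754 -0.2705  0.2373] 13.6 rms px 0.61
plate T 114 [200.7 209.4] [0.4734 0.2381 0.021 ]
plate S 201 [208.9 273.9] [0.4774 0.2399 0.021 ]
cone T 10.1 [258.82 190.46] [0.546 0.012 0.02 ]
   fit [0.5481 0.0123] 10.7
stub T 7.2 [255.1  177.86] [0.5982 0.0262 0.0115]
   fit [0.5993 0.0269] 13.4
cone S 29.0 [248.69 212.44] [0.5504 0.0176 0.02  ]
   fit [0.5545 0.0137] 18.7
stub S 15.9 [234.23 206.94] [0.6012 0.0305 0.0115]
   fit [0.6025 0.028 ] 18.5
```

```bash
python3 -m creep '[[87,0.6,0.95,0,0,0,0],[87,0.6,0.95,0,0,0,-1.5],[87,0.7,0.95,0,0,0,-1.5],[87,0.7,0.95,0,0,0,-1.5],[87,0.7,0.95,0,0,0,-1.5],[87,0.7,0.95,0,0,0,0],[87,0.7,0.95,0,0,0,0],[87,0.7,0.95,0,0,0,0]]' 20
```

```text
time_s: 2.52
tcp_pos: [0.3625, -0.4445, 0.1883]
eef_rot: [-180.0, 0.0, -166.4]
contact_force: [0.5, -0.1, -0.8]
gripper_width: 0.0866
gripper_force: 0.0
```

```bash
python3 -m creep '[[87,0.7,0.95,0,0,0,0],[87,0.7,0.95,0,0,0,0],[87,0.7,0.95,0,0,0,0],[87,0.7,0.95,0,0,0,0],[87,0.7,0.95,0,0,0,0],[87,0.6,0.95,0,0,0,0],[87,0.4,0.9,0,0,0,0],[87,0,0,0,0,0,0]]'
```

```text
time_s: 3.18
tcp_pos: [0.4761, -0.2778, 0.1882]
eef_rot: [180.0, 0.1, -166.2]
contact_force: [0.6, -0.6, 0.0]
gripper_width: 0.0866
gripper_force: 0.0
```

```bash
python3 -m creep '[[87,-0.04,0.28,-0.5,0,0,0],[87,0,0,-0.8,0,0,0],[87,0,0,-0.8,0,0,0],[87,0,0,-0.6,0,0,0],[87,0,0,0,0,0,0]]'
python3 - <<'E'
from h import *
S=capture("side");b=(285,110,375,205)
s=r.get_state();print(s["tcp_pos"],S["frame"].shape)
im=cv2.resize(S["frame"][b[1]:b[3],b[0]:b[2],::-1],None,fx=6,fy=6,interpolation=cv2.INTER_CUBIC)
R=Rotation.from_euler("xyz",s["eef_rot"],degrees=True).as_matrix()
def dot(X,c): 
    u=(proj(S,X)-b[:2]+.5)*6-.5;cv2.circle(im,tuple(int(round(v)) for v in u),3,c,-1)
dot(s["tcp_pos"],(0,0,255))
for k in(-1,1): dot(s["tcp_pos"]+R@np.array([0,k*s["gripper_width"]/2,0]),(0,255,0))
for z in (.109,.071): dot([.4752,-.2707,z],(255,0,0))
cv2.imwrite("pics/a.png",im)
E
```

```text
time_s: 3.6
tcp_pos: [0.4712, -0.2731, 0.1176]
eef_rot: [179.8, -0.2, -166.4]
contact_force: [-0.4, 0.3, -1.5]
gripper_width: 0.0869
gripper_force: 0.0
[ 0.4722107  -0.27364409  0.11942822] (384, 512, 3)
```

View pics/a.png

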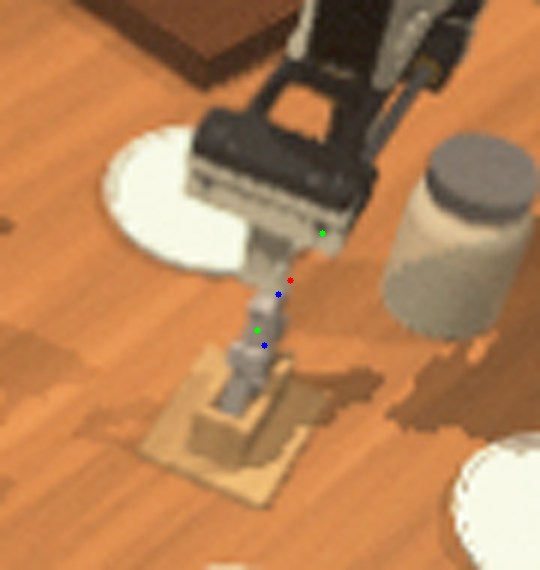

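```bash
python3 -m creep '[[87,0,0,-0.6,0,0,0],[87,0,0,-0.7,0,0,0],[87,0,0,-0.7,0,0,0],[87,0,0,-0.6,0,0,0],[87,0,0,0,0,0,0],[87,0,0,0,0,0,0]]'
python3 - <<'E'
from h import *
S=capture("side");b=(285,110,375,205)
s=r.get_state();print(s["tcp_pos"],s["eef_rot"])
im=cv2.resize(S["frame"][b[1]:b[3],b[0]:b[2],::-1],None,fx=6,fy=6,interpolation=cv2.INTER_CUBIC)
cv2.imwrite("pics/b.png",im)
E
```

```text
time_s: 4.15
tcp_pos: [0.4736, -0.2741, 0.0563]
eef_rot: [-180.0, -0.0, -166.3]
contact_force: [0.6, -0.7, -0.0]
gripper_width: 0.0872
gripper_force: 0.0
[ 0.47423914 -0.27420229  0.05695664] [-1.79942283e+02  5.77722302e-02 -1.66340758e+02]
```

View pics/b.png

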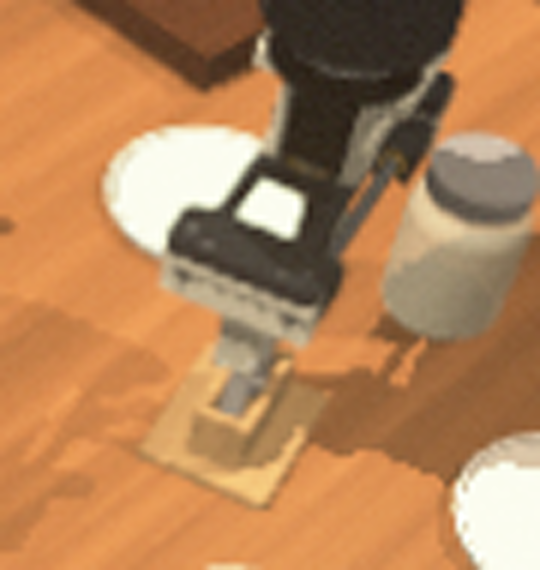

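Run:
```python
from h import *
S=capture("side");b=(285,110,375,205)
s=r.get_state();R=Rotation.from_euler("xyz",s["eef_rot"],degrees=True).as_matrix();t=s["tcp_pos"]
for n,v in dict(bodyNear1=(.039,-.0965,-.066),bodyNear2=(-.039,-.0965,-.066),bodyFar1=(.039,.0965,-.066),bodyFar2=(-.039,.0965,-.066),body39a=(.0965,-.039,-.066),body39b=(-.0965,-.039,-.066),tipA=(0,-.0435,0),tipB=(0,.0435,0),backA=(0,-.065,-.05),tcp=(0,0,0)).items():
    X=t+R@np.array(v);print(n,X.round(3),((proj(S,X)-b[:2])*6).round())
print(proj(S,[.4754,-.2705,.04]),t)
```

```text
bodyNear1 [ 0.459 -0.377  0.123] [421. 194.]
bodyNear2 [ 0.535 -0.359  0.123] [289. 141.]
bodyFar1 [ 0.414 -0.19   0.123] [284. 416.]
bodyFar2 [ 0.489 -0.171  0.123] [140. 353.]
body39a [ 0.39  -0.335  0.123] [487. 297.]
body39b [ 0.577 -0.289  0.123] [151. 161.]
tipA [ 0.485 -0.316  0.057] [292. 310.]
tipB [ 0.464 -0.232  0.057] [229. 407.]
backA [ 0.49  -0.337  0.107] [326. 222.]
tcp [ 0.475 -0.274  0.057] [261. 357.]
[326.66889658 173.58517125] [ 0.47452868 -0.27421246  0.05722912]
```

```bash
python3 -m creep '[[60,0.03,0.14,-0.1,0,0,0],[42,0,0,0,0,0,0],[42,0,0,0,0,0,0],[42,0,0,0,0,0,0],[42,0,0,0,0,0,0],[42,0,0,0,0,0,0]]' 20
python3 - <<'E'
from h import *
S=capture("side");b=(300,135,350,200)
s=r.get_state();print(s["tcp_pos"],s["eef_rot"],s["gripper_width"])
cv2.imwrite("pics/c.png",cv2.resize(S["frame"][b[1]:b[3],b[0]:b[2],::-1],None,fx=8,fy=8,interpolation=cv2.INTER_CUBIC))
print(((proj(S,s["tcp_pos"])-b[:2])*8).round())
E
```

```text
time_s: 4.75
tcp_pos: [0.4741, -0.2702, 0.0532]
eef_rot: [-180.0, 0.0, -166.4]
contact_force: [0.1, -0.6, -0.0]
gripper_width: 0.0525
gripper_force: 0.0
[ 0.47414565 -0.2702365   0.05313491] [-1.79997211e+02  4.50278520e-03 -1.66357971e+02] 0.0486690853383703
[222. 289.]
```

View pics/c.png

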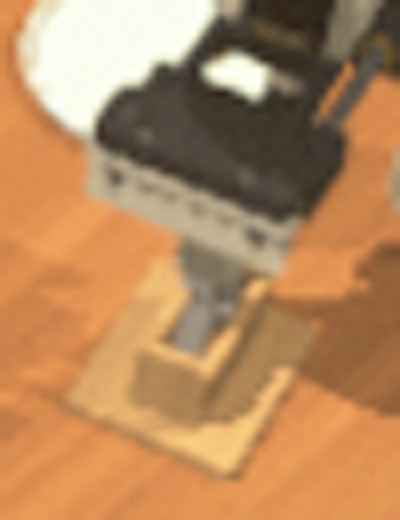

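```bash
python3 -m creep '[[41,0,0,-0.13,0,0,0],[41,0,0,0,0,0,0],[38,0,0,0,0,0,0],[38,0,0,0,0,0,0],[36.5,0,0,0,0,0,0],[36,0,0,0,0,0,0],[36,0,0,0,0,0,0],[36,0,0,0,0,0,0]]' 20
python3 - <<'E'
from h import *
S=capture("side");b=(300,135,350,200)
s=r.get_state();print(s["tcp_pos"],s["contact_force"],s["gripper_force"],s["gripper_width"])
E
```

```text
time_s: 5.47
tcp_pos: [0.4742, -0.2702, 0.0498]
eef_rot: [-180.0, 0.0, -166.4]
contact_force: [0.5, 0.5, -0.4]
gripper_width: 0.036
gripper_force: 0.0
[ 0.47414342 -0.27022728  0.04985891] [0.10180001 0.24383167 0.48394062] 0.0 0.0362050636896375
```

Run:
```python
from h import *
S=capture("side");T=capture("top");b=(305,150,350,195)
s=r.get_state();t=s["tcp_pos"]
a=cv2.resize(S["frame"][b[1]:b[3],b[0]:b[2],::-1],None,fx=12,fy=12,interpolation=cv2.INTER_CUBIC)
for z in(.04,.06,.08,.1):
  cv2.circle(a,tuple(int(v) for v in (proj(S,[.4752-.0045,-.2707+.018,z])-b[:2]+.5)*12),2,(0,0,255),-1)
c=cv2.resize(T["frame"][190:235,300:320+25,::-1],None,fx=5,fy=12)
cv2.imwrite("pics/d.png",a)
for z in(.04,.06,.08,.1): print(z,(proj(S,[.4752-.0045,-.2707+.018,z])-b[:2]+.5)*12)
```

```text
0.04 [240.45229649 330.93517598]
0.06 [254.40808023 280.72600102]
0.08 [268.72503388 229.14956142]
0.1 [283.41630059 176.15275748]
```

View pics/d.png

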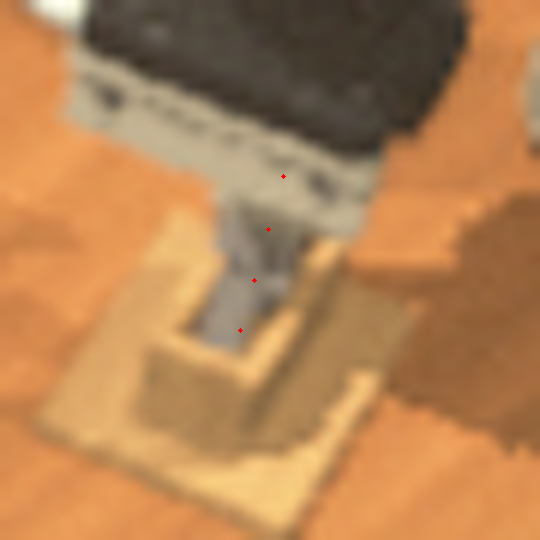

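```bash
python3 -m creep '[[33,0,0,0,0,0,0],[33,0,0,0,0,0,0],[33,0,0,0,0,0,0]]' 20; python3 -m creep '[[30,0,0,0,0,0,0],[30,0,0,0,0,0,0],[30,0,0,0,0,0,0],[30,0,0,0,0,0,0]]'
```

```text
time_s: 5.87
tcp_pos: [0.4741, -0.2702, 0.0498]
eef_rot: [-180.0, 0.0, -166.4]
contact_force: [-0.1, -0.6, -0.2]
gripper_width: 0.0332
gripper_force: 0.0
time_s: 6.2
tcp_pos: [0.4741, -0.2702, 0.0498]
eef_rot: [180.0, 0.0, -166.4]
contact_force: [0.8, -1.4, 0.2]
gripper_width: 0.0301
gripper_force: 0.0
```

```bash
python3 -m creep '[[22,0,0,0,0,0,0],[22,0,0,0,0,0,0],[22,0,0,0,0,0,0],[22,0,0,0,0,0,0],[22,0,0,0,0,0,0]]'
```

```text
time_s: 6.62
tcp_pos: [0.4741, -0.2702, 0.0498]
eef_rot: [180.0, -0.0, -166.4]
contact_force: [-0.1, 0.2, -0.5]
gripper_width: 0.0268
gripper_force: 20.0
```

Run:
```python
from h import *
S=capture("side");b=(305,150,350,195)
a=cv2.resize(S["frame"][b[1]:b[3],b[0]:b[2],::-1],None,fx=12,fy=12,interpolation=cv2.INTER_CUBIC)
cv2.imwrite("pics/e.png",a)
```

```text
(no output)
```

View pics/e.png

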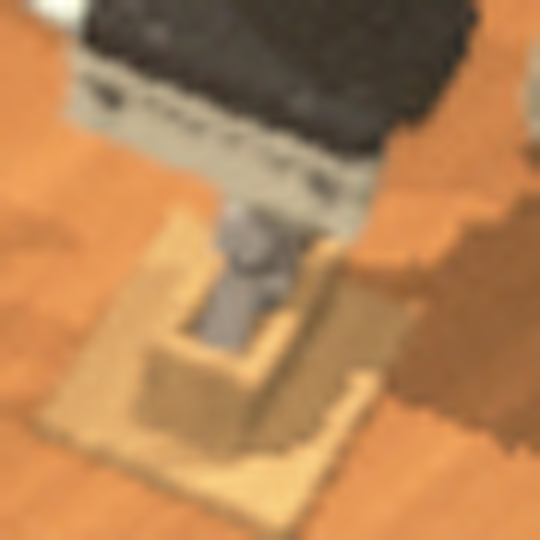

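```bash
python3 -m creep '[[48,0.05,0,0,0,0,0],[48,0,0,0,0,0,0],[48,0,0,0,0,0,0],[48,0,0,-0.1,0,0,0],[48,0,0,-0.1,0,0,0],[48,0,0,-0.1,0,0,0],[48,0,0,0,0,0,0]]' 20; python3 -m creep '[[34,0,0,0,0,0,0],[34,0,0,0,0,0,0],[34,0,0,0,0,0,0],[34,0,0,0,0,0,0],[34,0,0,0,0,0,0]]' 20
```

```text
time_s: 7.25
tcp_pos: [0.4749, -0.2701, 0.0416]
eef_rot: [180.0, -0.1, -166.4]
contact_force: [-0.2, -0.5, 0.0]
gripper_width: 0.0478
gripper_force: 0.0
time_s: 7.67
tcp_pos: [0.4754, -0.2702, 0.0424]
eef_rot: [-180.0, 0.0, -166.4]
contact_force: [-0.6, 0.4, -0.4]
gripper_width: 0.0344
gripper_force: 0.0
```

```bash
python3 -m creep '[[46,0,0,0,0,0,0],[46,0,0,0,0,0,0],[46,0,0,0,0,0,0],[46,0,0,-0.12,0,0,0],[46,0,0,-0.12,0,0,0],[46,0,0,-0.12,0,0,0],[46,0,0,0,0,0,0]]' 20; python3 -m creep '[[34,0,0,0,0,0,0],[34,0,0,0,0,0,0],[34,0,0,0,0,0,0],[34,0,0,0,0,0,0],[34,0,0,0,0,0,0]]' 20
python3 - <<'E'
from h import *
S=capture("side");b=(305,150,350,195)
a=cv2.resize(S["frame"][b[1]:b[3],b[0]:b[2],::-1],None,fx=12,fy=12,interpolation=cv2.INTER_CUBIC)
cv2.imwrite("pics/f.png",a)
E
```

```text
time_s: 8.25
tcp_pos: [0.4748, -0.2701, 0.0325]
eef_rot: [180.0, -0.1, -166.4]
contact_force: [0.5, -0.4, -0.1]
gripper_width: 0.0462
gripper_force: 0.0
time_s: 8.67
tcp_pos: [0.4754, -0.2702, 0.0334]
eef_rot: [180.0, 0.0, -166.4]
contact_force: [0.8, -1.1, -1.1]
gripper_width: 0.0342
gripper_force: 5.1
```

View pics/f.png

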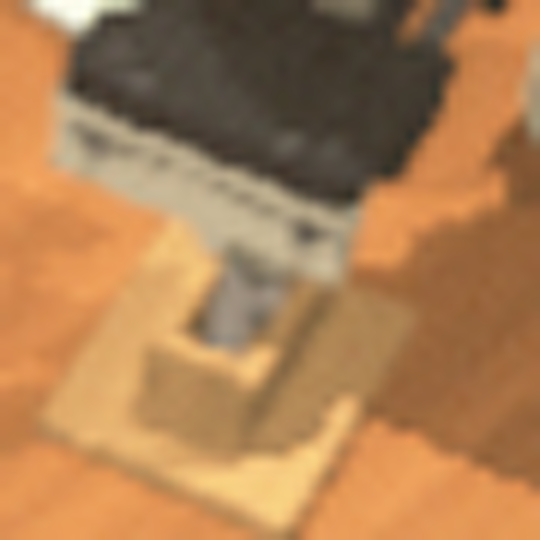

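```bash
python3 -m creep '[[44,0,0,0,0,0,0],[44,0,0,0,0,0,0],[44,0,0,-0.08,0,0,0],[44,0,0,-0.08,0,0,0],[44,0,0,0,0,0,0]]' 20; python3 -m creep '[[44,0,0,-0.08,0,0,0],[44,0,0,-0.06,0,0,0],[44,0,0,0,0,0,0]]' 20;  python3 -m creep '[[36,0,0,0,0,0,0],[36,0,0,0,0,0,0],[36,0,0,0,0,0,0],[36,0,0,0,0,0,0],[36,0,0,0,0,0,0]]' 20
```

```text
time_s: 9.13
tcp_pos: [0.4751, -0.2701, 0.0289]
eef_rot: [180.0, -0.0, -166.4]
contact_force: [-0.2, 0.3, -0.2]
gripper_width: 0.0437
gripper_force: 0.0
time_s: 9.38
tcp_pos: [0.4751, -0.2701, 0.0254]
eef_rot: [180.0, -0.0, -166.4]
contact_force: [0.9, -0.3, 0.3]
gripper_width: 0.0437
gripper_force: 0.0
time_s: 9.8
tcp_pos: [0.4753, -0.2702, 0.0258]
eef_rot: [180.0, -0.0, -166.4]
contact_force: [-0.3, -0.5, -0.2]
gripper_width: 0.0362
gripper_force: 4.0
```

```bash
python3 -m creep '[[36,0,0,0.2,0,0,0],[36,0,0,0.4,0,0,0],[36,0,0,0.5,0,0,0],[36,0,0,0.5,0,0,0],[36,0,0,0.6,0,0,0],[36,0,0,0.6,0,0,0],[36,0,0,0.4,0,0,0],[36,0,0,0,0,0,0]]' 20
python3 - <<'E'
from h import *
S=capture("side");T=capture("top")
print(r.get_state()["tcp_pos"],r.get_state()["gripper_force"])
for p in(S,T):
  for d in search_frame(p,"tongs")[:3]: print(d)
  for d in search_frame(p,"stand")[:2]: print(d)
# expected tips
for z in (.006,.014,.071,.109): print(proj(S,[.4752,-.2707,z+.079]).round(1))
S["frame"][:]=S["frame"]
save(S,"pics/g.png",(290,120,360,200),7)
E
```

```text
time_s: 10.47
tcp_pos: [0.477, -0.2707, 0.1089]
eef_rot: [-179.9, 0.2, -166.3]
contact_force: [-0.4, 0.5, -0.6]
gripper_width: 0.0362
gripper_force: 4.0
[ 0.47545655 -0.27013451  0.10614027] 3.9838711995980702
{'bbox': [327.3, 153.9, 332.5, 164.2], 'conf': 0.44}
{'bbox': [309.4, 167.1, 339.3, 194.1], 'conf': 0.96}
{'bbox': [319.6, 206.5, 347.1, 220.1], 'conf': 0.63}
[329.5 164. ]
[329.9 162.2]
[333.6 149.1]
[336.3 139.7]
```

```bash
python3 -m creep '[[36,0.1,0.4,0,0,0,0],[36,0.2,0.8,0,0,0,0],[36,0.25,0.95,0,0,0,0],[36,0.25,0.95,0,0,0,0],[36,0.25,0.95,0,0,0,0],[36,0.25,0.95,0,0,0,0],[36,0.25,0.95,0,0,0,0],[36,0.25,0.95,0,0,0,0]]' 20; python3 -m creep '[[36,0.25,0.95,0,0,0,0],[36,0.25,0.95,0,0,0,0],[36,0.25,0.95,0,0,0,0],[36,0.2,0.7,0,0,0,0],[36,0.15,0.5,0,0,0,0],[36,0.1,0.43,0,0,0,0],[36,0,0,-0.5,0,0,0],[36,0,0,-0.5,0,0,0]]' 20
```

```text
time_s: 11.43
tcp_pos: [0.5203, -0.096, 0.1054]
eef_rot: [180.0, -0.0, -166.4]
contact_force: [0.2, 0.4, -1.1]
gripper_width: 0.0365
gripper_force: 4.0
time_s: 12.1
tcp_pos: [0.5509, 0.0152, 0.0809]
eef_rot: [180.0, 0.1, -166.3]
contact_force: [-1.0, -0.2, 0.4]
gripper_width: 0.0359
gripper_force: 4.0
```

```bash
python3 -m creep '[[36,0,0,-0.4,0,0,0],[36,0,0,0,0,0,0],[36,0,0,0,0,0,0]]' 20
python3 - <<'E'
from h import *
S=capture("side");t=r.get_state()["tcp_pos"]
print(t)
for n in("tongs","cone"):
  for d in outline_of(S,n)[:3]: print(n,d["conf"],d["bbox"],np.argwhere(d["region"]).mean(0).round(2))
o=t[2]-.0198
print([proj(S,X).round(1).tolist() for X in ([t[0],t[1],o+.008],[.55,.0142,.04],[.55,.0142,.006])],o)
np.save("S.npy",S["frame"])
b=(225,170,275,230);f=S["frame"][b[1]:b[3],b[0]:b[2]].astype(int)
cv2.imwrite("pics/h.png",cv2.resize(S["frame"][b[1]:b[3],b[0]:b[2],::-1],None,fx=10,fy=10,interpolation=cv2.INTER_CUBIC))
for v in range(185,222): print(v," ".join("%3d/%3d"%(S["frame"][v,u,0],S["frame"][v,u,2]) for u in range(236,262)))
E
```

```text
time_s: 12.35
tcp_pos: [0.5498, 0.0138, 0.0703]
eef_rot: [-180.0, -0.1, -166.4]
contact_force: [0.3, 0.6, 0.6]
gripper_width: 0.0357
gripper_force: 4.0
[0.55047273 0.01398677 0.07096246]
tongs 0.47 [244.3, 193.6, 256.4, 211.0] [201.37 249.06]
cone 0.48 [245.7, 207.4, 252.3, 217.9] [212.53 248.74]
[[249.8, 203.9], [249.7, 207.9], [249.4, 214.6]] 0.051162461975528
185  69/ 58  67/ 59  65/ 54  66/ 56  67/ 61  67/ 57  69/ 58  68/ 59  67/ 54  69/ 57  59/ 47  50/ 33  66/ 38  78/ 43  54/ 38  54/ 38  49/ 36  56/ 40  58/ 46  67/ 56  59/ 46  51/ 37  80/ 50 163/ 82 229/ 86 225/ 80
186  66/ 56  69/ 58  70/ 60  65/ 55  68/ 56  70/ 59  69/ 59  71/ 60  69/ 60  64/ 54  53/ 44  61/ 41  81/ 47  61/ 42  53/ 42  56/ 41  54/ 42  56/ 46  65/ 56  60/ 50  53/ 36  49/ 33 105/ 49 205/ 83 223/ 81 211/ 74
187  66/ 56  65/ 57  67/ 57  69/ 59  66/ 58  68/ 59  71/ 59  68/ 57  70/ 61  68/ 58  65/ 53  52/ 36  64/ 47  54/ 41  54/ 40  51/ 40  60/ 47  65/ 55  61/ 50  53/ 37  50/ 35  70/ 38 151/ 60 219/ 80 212/ 78 210/ 77
188  69/ 60  66/ 56  66/ 57  66/ 58  70/ 62  68/ 61  69/ 57  65/ 56  71/ 60  71/ 63  72/ 62  66/ 54
[... 6408 characters left out ...]
 251/240 251/240 250/239 251/239 251/239 251/240 250/235 246/213
219 251/238 251/239 251/240 251/240 251/238 251/240 251/238 251/240 251/241 251/240 251/239 251/240 251/240 251/240 251/241 251/240 251/239 251/240 251/240 251/240 251/240 251/239 251/239 251/238 250/236 246/231
220 251/240 251/240 251/239 251/239 251/239 250/239 250/238 251/240 251/240 251/240 251/241 251/239 251/240 251/241 251/240 251/239 251/239 251/239 251/239 251/240 251/239 250/239 251/240 250/237 247/221 233/194
221 251/239 251/238 251/238 251/239 251/239 251/239 251/238 251/240 251/240 251/241 251/240 251/240 251/239 251/239 251/240 251/239 251/240 251/240 251/240 251/240 251/238 251/240 251/241 250/240 245/219 184/117
```

Run:
```python
from h import *
S=capture("side");F=S["frame"].astype(float);t=r.get_state()["tcp_pos"];z0=t[2]-.0198
R_,B_=F[...,0],F[...,2]
W=(240,190,260,222)
def run(m,parts,x0,rows,cols,yaw,extra=True):
    # params x,y(,z)
    sub=(slice(rows[0]-W[1],rows[1]-W[1]),slice(cols[0]-W[0],cols[1]-W[0]))
    mm=m[W[1]:W[3],W[0]:W[2]]
    f=lambda v:np.abs(sil(S,[place(P,v[0],v[1],yaw,v[2] if len(v)>2 else parts_z) for P in parts],W)-mm)[sub].sum()
    x0=np.array(x0);n=len(x0)
    o=minimize(f,x0,method="Nelder-Mead",options=dict(initial_simplex=np.vstack([x0]+[x0+.006*e for e in np.eye(n)]),maxiter=300));return o.x.round(4),round(o.fun,2)
cone=np.clip((B_<0)*1+ (200-R_)/110,0,1)
parts_z=.006
C=[np.vstack([disc(.01,0),disc(.004,.034)])]
print("cone",run(cone,C,[.552,.0155],(210,219),(243,251),0),run(cone,C,[.552,.0155,.006],(210,219),(243,251),0))
# jaws near: gray over white saucer, rows 203-210
jaw=np.clip((250-R_)/95,0,1)
yaw=np.radians(13.6)
print(t,z0)
for g in(.0145,.0158,.017):
    J=[box(-.006,.006,g,g+.0055,0,.03)]
    parts_z=z0
    print(g,"near",run(jaw,J,t[:2],(203,211),(242,249),yaw),run(jaw,J,[*t[:2],z0],(203,211),(242,249),yaw))
    for s in(1,-1):
        P=place(J[0]*[1,s,1] ,t[0],t[1],yaw,z0); q=np.array([proj(S,X) for X in P if X[2]<z0+.01]); print(s,q.min(0).round(1),q.max(0).round(1))
```

```text
cone (array([0.5545, 0.0126]), np.float64(1.59)) (array([0.5526, 0.0145, 0.0096]), np.float64(1.59))
[0.5508477  0.01423032 0.07151031] 0.051710309570182564
0.0145 near (array([0.5519, 0.0148]), np.float64(5.34)) (array([0.5518, 0.0149, 0.0535]), np.float64(5.31))
1 [244.4 207.8] [248.8 210.8]
-1 [250.4 200.2] [254.8 203. ]
0.0158 near (array([0.5532, 0.0126]), np.float64(5.33)) (array([0.551 , 0.0147, 0.0545]), np.float64(5.34))
1 [244.1 208.1] [248.5 211.1]
-1 [250.7 199.9] [255.  202.8]
0.017 near (array([0.5533, 0.0116]), np.float64(5.32)) (array([0.5518, 0.0136, 0.0556]), np.float64(5.24))
1 [243.9 208.3] [248.3 211.3]
-1 [250.9 199.6] [255.2 202.5]
```

```bash
python3 -m creep '[[36,0.06,-0.02,-0.2,0,0,0],[36,0,0,-0.4,0,0,0],[36,0,0,-0.4,0,0,0],[36,0,0,-0.3,0,0,0],[36,0,0,-0.25,0,0,0],[36,0,0,-0.15,0,0,0],[36,0,0,0,0,0,0]]' 20; python3 -m creep '[[34,0,0,0,0,0,0],[32,0,0,0,0,0,0],[30,0,0,0,0,0,0],[28,0,0,0,0,0,0],[27,0,0,0,0,0,0],[27,0,0,0,0,0,0],[27,0,0,0,0,0,0]]' 18
```

```text
time_s: 13.13
tcp_pos: [0.5511, 0.0135, 0.027]
eef_rot: [-180.0, -0.1, -166.4]
contact_force: [0.3, 0.8, -0.7]
gripper_width: 0.0362
gripper_force: 4.0
time_s: 13.72
tcp_pos: [0.5522, 0.0139, 0.0286]
eef_rot: [180.0, 0.0, -166.4]
contact_force: [0.4, 0.9, 1.4]
gripper_width: 0.0298
gripper_force: 18.0
```

```bash
python3 -m creep '[[27,0,0,0.1,0,0,0],[27,0,0,0.2,0,0,0],[27,0,0,0.3,0,0,0],[27,0,0,0.4,0,0,0],[27,0,0,0.3,0,0,0],[27,0,0,0.1,0,0,0],[27,0,0,0,0,0,0],[27,0,0,0,0,0,0]]' 18
python3 - <<'E'
from h import *
S=capture("side");t=r.get_state()["tcp_pos"];print(t,r.get_state()["gripper_width"])
for n in("tongs","cone","stub"):
  for d in search_frame(S,n)[:2]: print(n,d)
print(proj(S,[t[0],t[1],t[2]-.0198]),proj(S,[.553,.0138,.006]))
for v in range(194,219): print(v," ".join("%3d/%3d"%(S["frame"][v,u,0],S["frame"][v,u,2]) for u in range(241,259)))
E
```

```text
time_s: 14.38
tcp_pos: [0.5519, 0.0139, 0.0636]
eef_rot: [180.0, 0.0, -166.4]
contact_force: [-0.7, -0.9, -0.1]
gripper_width: 0.0295
gripper_force: 18.0
[0.55160913 0.01377352 0.06320222] 0.02996757926076204
[249.47311323 206.86248011] [248.85714507 213.98684177]
194  71/ 61  82/ 71  75/ 64  70/ 62  62/ 52  50/ 39  52/ 39  69/ 53  80/ 62 115/ 92  72/ 54  67/ 36 148/ 61 215/ 75 223/ 81 225/ 80 227/ 83 229/ 83
195  71/ 65  71/ 61  67/ 56  64/ 57  56/ 43  49/ 34  73/ 58 103/ 78  89/ 68 118/ 97 124/101 127/ 71 214/ 76 224/ 80 226/ 84 228/ 81 230/ 84 229/ 86
196  67/ 61  65/ 58  63/ 54  56/ 46  54/ 40  87/ 69 110/ 85 124/ 91 107/ 82 106/ 84 101/ 79 136/ 76 225/ 82 225/ 78 230/ 87 229/ 81 230/ 83 228/ 84
197  56/ 48  51/ 43  52/ 41  49/ 35  82/ 64 126/ 94 129/ 96 133/100 110/ 85 120/ 99 123/101 139/ 78 228/ 85 230/ 86 229/ 83 228/ 83 227/ 80 227/ 81
198  50/ 39  51/ 43  44/ 35  64/ 49 112/ 87 132/ 99 128/ 97 131/100 116/ 91 137/113 133/106 143/ 82 230/ 83 230/ 84 229/ 86 227/ 82 230/ 87 232/ 87
199 161/122  97/ 75 130/101 183/137 132/101 133/ 99 128/ 96 129/ 94 109/ 75 115/ 81 136/105 159
[... 2164 characters left out ...]
/239 251/239 251/240 251/239 251/240 251/240 251/241 251/240 251/238 251/240 251/241 250/238 248/234 249/235
215 251/223 251/225 251/237 251/240 251/239 251/238 251/238 251/239 251/239 251/239 251/239 251/240 251/239 251/239 251/239 251/241 251/238 251/239
216 251/238 251/238 251/241 251/238 251/239 251/239 251/239 251/240 251/240 251/239 251/240 251/239 251/240 251/239 251/239 251/240 251/240 251/239
217 251/239 251/239 251/241 251/240 251/240 251/240 251/239 251/241 251/240 251/240 251/240 251/239 251/240 251/240 251/239 251/238 251/240 251/239
218 251/239 250/239 251/239 251/241 251/240 251/240 251/241 251/239 251/240 251/241 251/240 251/239 251/240 251/237 251/240 251/240 251/240 251/240
```

```bash
python3 -m creep '[[27,-0.05,0.1,0.3,0,0,0],[27,-0.1,0.3,0.3,0,0,0],[27,-0.2,0.6,0.2,0,0,0],[27,-0.25,0.8,0,0,0,0],[27,-0.3,0.9,0,0,0,0],[27,-0.3,0.9,0,0,0,0],[27,-0.3,0.9,0,0,0,0],[27,-0.3,0.9,0,0,0,0]]' 18; python3 -m creep '[[27,-0.3,0.9,0,0,0,0],[27,-0.3,0.9,0,0,0,0],[27,-0.25,0.8,0,0,0,0],[27,-0.2,0.6,0,0,0,0],[27,-0.15,0.5,0,0,0,0],[27,-0.05,0.3,0,0,0,0],[27,0,0.13,0,0,0,0],[27,0,0,0,0,0,0]]' 18
```

```text
time_s: 15.25
tcp_pos: [0.5064, 0.1504, 0.0843]
eef_rot: [180.0, 0.1, -166.4]
contact_force: [-0.2, 0.2, -1.2]
gripper_width: 0.0297
gripper_force: 18.0
time_s: 15.92
tcp_pos: [0.4757, 0.2526, 0.0835]
eef_rot: [180.0, 0.0, -166.3]
contact_force: [0.3, 1.2, -0.8]
gripper_width: 0.03
gripper_force: 18.0
```

```bash
python3 -m creep '[[27,0,0,0,0,0,0]]'
python3 - <<'E'
from h import *
S=capture("side");t=r.get_state()["tcp_pos"];print(t,r.get_state()["gripper_width"])
P=(.4774,.2399,.022)
print("plate px",proj(S,P),"cone base px expected",proj(S,[t[0]+.0018,t[1],t[2]-.0228]))
for n in("tongs","cone","holder"):
  for d in search_frame(S,n)[:2]: print(n,d)
b=(180,225,240,285)
cv2.imwrite("pics/k.png",cv2.resize(S["frame"][b[1]:b[3],b[0]:b[2],::-1],None,fx=10,fy=10,interpolation=cv2.INTER_CUBIC))
E
```

```text
time_s: 16.0
tcp_pos: [0.4757, 0.2516, 0.0833]
eef_rot: [-180.0, -0.0, -166.4]
contact_force: [0.6, -0.0, -1.7]
gripper_width: 0.03
gripper_force: 18.0
[0.47569161 0.25137876 0.08325246] 0.029918389786505444
plate px [208.91642293 273.73419729] cone base px expected [204.51852871 269.65073356]
tongs {'bbox': [89.5, 299.3, 160.9, 341.8], 'conf': 0.44}
holder {'bbox': [212.9, 260.9, 226.5, 293.3], 'conf': 0.49}
```

View pics/k.png

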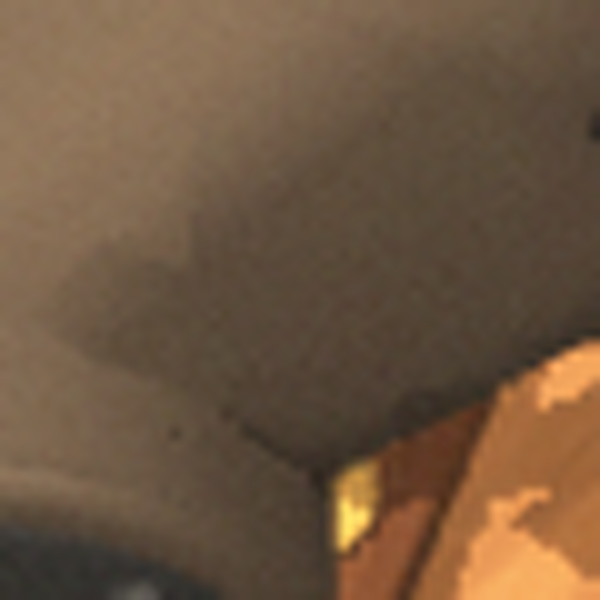

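```bash
python3 -m creep '[[27,0.03,-0.25,0,0,0,0],[27,0,-0.22,-0.2,0,0,0],[27,0,0,-0.35,0,0,0],[27,0,0,-0.35,0,0,0],[27,0,0,-0.25,0,0,0],[27,0,0,-0.15,0,0,0],[27,0,0,0,0,0,0],[27,0,0,0,0,0,0]]' 18
```

```text
time_s: 16.87
tcp_pos: [0.4763, 0.2403, 0.0504]
eef_rot: [-180.0, -0.0, -166.3]
contact_force: [0.0, -0.1, -0.7]
gripper_width: 0.0296
gripper_force: 18.0
```

```bash
python3 -m creep '[[27,0,-0.03,-0.08,0,0,0],[27,0,0,-0.06,0,0,0],[27,0,0,0,0,0,0],[27,0,0,0,0,0,0]]' 18;python3 -m creep '[[27,0,0,-0.04,0,0,0],[27,0,0,0,0,0,0],[27,0,0,0,0,0,0]]' 18
```

```text
time_s: 17.2
tcp_pos: [0.4764, 0.2396, 0.0474]
eef_rot: [180.0, 0.0, -166.4]
contact_force: [-0.6, -0.1, -0.4]
gripper_width: 0.0297
gripper_force: 18.0
time_s: 17.45
tcp_pos: [0.4764, 0.2395, 0.0464]
eef_rot: [180.0, 0.0, -166.4]
contact_force: [0.7, -0.2, -0.4]
gripper_width: 0.0298
gripper_force: 18.0
```

```bash
python3 -m creep '[[27,0,0,-0.04,0,0,0],[27,0,0,0,0,0,0],[27,0,0,0,0,0,0]]' 18;python3 -m creep '[[27,0,0,-0.03,0,0,0],[27,0,0,0,0,0,0],[27,0,0,0,0,0,0]]' 18; python3 -m creep '[[27,0,0,-0.03,0,0,0],[27,0,0,0,0,0,0],[27,0,0,0,0,0,0]]' 18
```

```text
time_s: 17.7
tcp_pos: [0.4763, 0.2395, 0.0452]
eef_rot: [-180.0, -0.0, -166.4]
contact_force: [0.7, 0.7, -1.1]
gripper_width: 0.0294
gripper_force: 18.0
time_s: 17.95
tcp_pos: [0.4765, 0.2396, 0.0447]
eef_rot: [180.0, 0.0, -166.4]
contact_force: [-0.7, 0.5, 0.8]
gripper_width: 0.0299
gripper_force: 18.0
time_s: 18.2
tcp_pos: [0.4767, 0.2397, 0.0443]
eef_rot: [180.0, 0.0, -166.3]
contact_force: [-0.4, -0.6, 4.8]
gripper_width: 0.0299
gripper_force: 18.0
```

```bash
python3 -m creep '[[31,0,0,0.02,0,0,0],[33,0,0,0,0,0,0],[35,0,0,0,0,0,0],[36,0,0,0,0,0,0],[36,0,0,0,0,0,0],[36,0,0,0,0,0,0]]' 18; python3 -m creep '[[36,0,0,0.15,0,0,0],[36,0,0,0.3,0,0,0],[36,0,0,0.4,0,0,0],[36,0,0,0.5,0,0,0],[36,0,0,0.6,0,0,0],[36,0,0,0.6,0,0,0],[36,0,0,0.4,0,0,0],[36,0,0,0,0,0,0]]' 18
```

```text
time_s: 18.7
tcp_pos: [0.4763, 0.2394, 0.0441]
eef_rot: [-180.0, -0.0, -166.4]
contact_force: [0.1, -0.4, -0.4]
gripper_width: 0.0361
gripper_force: 4.0
time_s: 19.37
tcp_pos: [0.4778, 0.2407, 0.1212]
eef_rot: [179.9, 0.3, -166.3]
contact_force: [0.8, 0.4, -0.6]
gripper_width: 0.036
gripper_force: 4.0
```

```bash
python3 -m creep '[[36,0,-0.3,0,0,0,0],[36,0,-0.6,0,0,0,0],[36,0,-0.9,0,0,0,0],[36,0,-0.9,0,0,0,0],[36,0,-0.9,0,0,0,0],[36,0,-0.9,0,0,0,0],[36,0,-0.9,0,0,0,0],[36,0,-0.9,0,0,0,0]]' 18;python3 -m creep '[[36,0,-0.9,0,0,0,0],[36,0,-0.9,0,0,0,0],[36,0,-0.9,0,0,0,0],[36,0,-0.9,0,0,0,0],[36,0,-0.9,0,0,0,0],[36,0,-0.9,0,0,0,0],[36,0,-0.9,0,0,0,0],[36,0,-0.9,0,0,0,0]]' 18
python3 - <<'E'
from h import *
S=capture("side");T=capture("top")
for p in(S,T):
  for n in("cone","stub","tongs","stand"):
    for d in search_frame(p,n)[:2]: print(n,round(d["conf"],2),d["bbox"])
for z in(.022,.056): print(proj(S,[.4774,.2399,z]).round(1),proj(T,[.4734,.2381,z]).round(1))
for v in range(256,280): print(v," ".join("%3d/%3d"%(S["frame"][v,u,0],S["frame"][v,u,2]) for u in range(198,221)))
E
```

```text
time_s: 20.03
tcp_pos: [0.475, 0.0795, 0.117]
eef_rot: [-180.0, -0.1, -166.4]
contact_force: [-0.3, -0.1, -0.9]
gripper_width: 0.0361
gripper_force: 4.0
time_s: 20.7
tcp_pos: [0.4746, -0.1001, 0.1171]
eef_rot: [180.0, -0.1, -166.4]
contact_force: [-0.0, 0.4, -0.4]
gripper_width: 0.036
gripper_force: 4.0
cone 0.38 [208.1, 268.8, 212.9, 277.7]
stub 0.58 [192.5, 236.3, 237.8, 294.9]
tongs 0.55 [292.1, 184.4, 295.4, 194.5]
stand 0.64 [309.3, 163.7, 338.1, 195.1]
stand 0.9 [315.9, 196.0, 346.3, 222.0]
stand 0.55 [189.6, 196.9, 210.1, 222.4]
[208.9 273.7] [200.6 209.3]
[208.  267.7] [199.5 208. ]
256 224/ 77 223/ 78 224/ 79 221/ 75 202/ 70 195/ 66 136/ 49 123/ 42 119/ 42 116/ 37 120/ 42 125/ 42 129/ 45 122/ 40 117/ 43 114/ 39 114/ 37 114/ 41 130/ 48 193/ 64 211/ 71 172/ 59 124/ 44
257 224/ 79 224/ 78 223/ 77 201/ 70 197/ 68 141/ 45 124/ 44 119/ 40 121/ 43 123/ 43 121/ 44 124/ 42 126/ 45 119/ 42 115/ 44 113/ 41 116/ 42 113/ 38 117/ 42 120/ 40 119/ 42 119/ 42 120/ 43
258 224/ 77 225/ 76 223/ 77 199/ 71 195/ 65 135/ 50 120/ 42 118/ 39 118/ 39 122/ 46 122/ 44 127/ 45 122/ 43 116/ 41 113/ 38 11
[... 3309 characters left out ...]
 233/ 81 233/ 80 194/ 62 149/ 48 113/ 38 108/ 36 122/ 37 176/ 59 232/ 79 234/ 83 231/ 81 231/ 81 225/ 76 114/ 43  88/ 31 118/ 43 121/ 45
277 120/ 43 122/ 43 125/ 41 165/ 57 228/ 79 233/ 82 233/ 81 232/ 80 233/ 83 233/ 83 210/ 71 209/ 69 231/ 80 232/ 81 233/ 81 234/ 83 231/ 76 230/ 82 188/ 63  85/ 33 114/ 42 117/ 41 117/ 41
278 120/ 41 121/ 41 126/ 44 116/ 41 185/ 63 233/ 84 234/ 82 231/ 79 232/ 81 233/ 81 231/ 79 233/ 82 233/ 81 232/ 83 234/ 83 234/ 82 228/ 80 189/ 65  94/ 30  90/ 32 116/ 38 114/ 37 116/ 39
279 121/ 42 122/ 39 125/ 41 120/ 42 100/ 33 208/ 70 229/ 78 234/ 82 235/ 84 232/ 79 233/ 82 232/ 80 232/ 83 233/ 84 233/ 80 226/ 77 193/ 67  91/ 29 123/ 44 116/ 44 117/ 42 115/ 39 115/ 39
```

```bash
python3 -m creep '[[36,0,-0.95,0,0,0,0],[36,0,-0.95,0,0,0,0],[36,0,-0.95,0,0,0,0],[36,0,-0.95,0,0,0,0],[36,0,-0.95,0,0,0,0],[36,0,-0.9,0,0,0,0],[36,0,-0.7,0,0,0,0],[36,0,-0.4,0,0,0,0]]' 18;python3 -m creep '[[36,0,0,-0.4,0,0,0],[36,0,0,0,0,0,0],[36,0,0,0,0,0,0],[36,0,0,0,0,0,0]]' 18; python3 -c "
from h import *
S=capture('side');print(r.get_state()['tcp_pos'],r.get_state()['eef_rot']);print(search_frame(S,'tongs')[:2])
t=r.get_state()['tcp_pos'];y=np.radians(13.6)
for k in (1,-1):
  q=np.array([proj(S,X) for X in place(box(-.006,.006,.0158*k,.0213*k,0,.016),t[0],t[1],y,t[2]-.0198)]);print(q.min(0),q.max(0))
for v in range(140,180): print(v,' '.join('%3d/%3d'%(S['frame'][v,u,0],S['frame'][v,u,2]) for u in range(318,342)))"
```

```text
time_s: 21.87
tcp_pos: [0.4764, -0.2679, 0.1179]
eef_rot: [-180.0, -0.0, -166.4]
contact_force: [0.4, -0.6, -0.6]
gripper_width: 0.0361
gripper_force: 4.0
time_s: 22.2
tcp_pos: [0.4763, -0.2658, 0.1079]
eef_rot: [180.0, -0.0, -166.3]
contact_force: [0.3, -0.1, -0.6]
gripper_width: 0.0364
gripper_force: 4.0
[ 0.47654391 -0.26591251  0.10819219] [-1.79998363e+02  3.62884683e-03 -1.66290601e+02]
[{'bbox': [326.2, 159.5, 330.0, 165.6], 'conf': 0.52}, {'bbox': [347.5, 135.1, 373.5, 167.7], 'conf': 0.48}]
[324.02494341 162.36948269] [329.19540992 168.47364706]
[328.64749956 155.47646573] [333.7679634  161.49724116]
140  78/ 55  68/ 48  58/ 37  62/ 41  66/ 48  63/ 47  67/ 51  73/ 56  69/ 53  76/ 58  75/ 60  68/ 54  67/ 51  66/ 53  61/ 43  58/ 40  60/ 40  58/ 41  59/ 43  60/ 43  59/ 39  61/ 45  62/ 44  59/ 45
141 153/114 122/ 92  83/ 60  69/ 48  58/ 42  59/ 40  63/ 43  64/ 46  68/ 51  70/ 54  71/ 57  74/ 56  74/ 58  75/ 59  67/ 52  58/ 41  58/ 39  59/ 43  55/ 38  59/ 39  54/ 39  58/ 40  63/ 47  56/ 40
142 178/131 169/126 153/115 150/110 119/ 86  83/ 59  69/ 48  60/ 39  59/ 44  67/ 47  66/ 51
[... 6656 characters left out ...]
 227/109 219/103 153/ 72 124/ 59 146/ 70 159/ 77 161/ 77 159/ 75 157/ 73 158/ 73 171/ 79 170/ 73 165/ 66 166/ 63
177 235/117 228/109 176/ 84 129/ 65 133/ 64 136/ 66 139/ 66 136/ 67 157/ 74 218/102 230/112 186/ 88 127/ 62 142/ 69 161/ 75 162/ 74 159/ 76 158/ 76 159/ 77 161/ 76 157/ 75 147/ 61 145/ 58 141/ 51
178 220/104 231/112 220/101 184/ 86 148/ 73 137/ 67 136/ 64 148/ 73 204/ 95 235/112 215/100 149/ 72 133/ 65 154/ 72 164/ 79 163/ 78 158/ 76 160/ 74 206/ 99 224/106 178/ 81 141/ 56 143/ 55 140/ 55
179 178/ 84 195/ 94 216/102 225/109 220/101 209/ 99 175/ 84 184/ 87 226/109 227/112 171/ 81 131/ 65 151/ 75 162/ 79 162/ 77 159/ 75 162/ 77 161/ 77 216/102 221/104 167/ 73 143/ 56 139/ 56 177/ 66
```

```bash
python3 -m creep '[[36,-0.04,-0.17,-0.3,0,0,0],[36,0,0,-0.5,0,0,0],[36,0,0,-0.5,0,0,0],[36,0,0,-0.4,0,0,0],[36,0,0,0,0,0,0],[36,0,0,0,0,0,0]]' 18; python3 -m creep '[[36,0,0,-0.12,0,0,0],[36,0,0,-0.12,0,0,0],[36,0,0,-0.12,0,0,0],[36,0,0,0,0,0,0]]'
```

```text
time_s: 22.8
tcp_pos: [0.475, -0.2709, 0.065]
eef_rot: [180.0, -0.1, -166.3]
contact_force: [0.1, 0.0, -2.0]
gripper_width: 0.0358
gripper_force: 4.0
time_s: 23.13
tcp_pos: [0.4751, -0.2709, 0.0562]
eef_rot: [180.0, -0.0, -166.4]
contact_force: [-0.2, -0.2, -0.3]
gripper_width: 0.0364
gripper_force: 4.0
```

Entering the pocket without contact; continue down.

```bash
python3 -m creep '[[36,0,0,-0.15,0,0,0],[36,0,0,-0.2,0,0,0],[36,0,0,-0.2,0,0,0],[36,0,0,-0.2,0,0,0],[36,0,0,-0.1,0,0,0],[36,0,0,0,0,0,0]]'; python3 -m creep '[[36,0,0,-0.12,0,0,0],[36,0,0,-0.1,0,0,0],[36,0,0,-0.06,0,0,0],[36,0,0,0,0,0,0],[36,0,0,0,0,0,0]]'
```

```text
time_s: 23.63
tcp_pos: [0.4747, -0.2708, 0.0344]
eef_rot: [180.0, -0.1, -166.4]
contact_force: [-0.2, 0.4, -0.7]
gripper_width: 0.0361
gripper_force: 4.0
time_s: 24.05
tcp_pos: [0.4754, -0.271, 0.0283]
eef_rot: [-180.0, -0.0, -166.4]
contact_force: [0.6, -0.1, -0.5]
gripper_width: 0.0358
gripper_force: 4.0
```

```bash
python3 -m creep '[[36,0,0,-0.05,0,0,0],[36,0,0,-0.03,0,0,0],[36,0,0,0,0,0,0],[36,0,0,0,0,0,0]]'; python3 -m creep '[[38,0,0,0,0,0,0],[40,0,0,0,0,0,0],[43,0,0,0,0,0,0],[48,0,0,0,0,0,0],[48,0,0,0,0,0,0],[48,0,0,0,0,0,0]]'
```

```text
time_s: 24.38
tcp_pos: [0.4753, -0.271, 0.0263]
eef_rot: [180.0, -0.0, -166.4]
contact_force: [-0.3, -0.3, -0.7]
gripper_width: 0.0362
gripper_force: 4.0
time_s: 24.88
tcp_pos: [0.4754, -0.271, 0.0264]
eef_rot: [-180.0, 0.0, -166.4]
contact_force: [-0.7, -0.3, -0.0]
gripper_width: 0.0478
gripper_force: 0.0
```

Retreat upward, then check everything.

```bash
python3 -m creep '[[55,0,0,0.1,0,0,0],[60,0,0,0.3,0,0,0],[65,0,0,0.5,0,0,0],[70,0,0,0.8,0,0,0],[75,0,0,0.8,0,0,0],[75,0,0,0.8,0,0,0],[75,0,0,0.8,0,0,0],[75,0,0,0.8,0,0,0]]'; python3 -m creep '[[75,-0.3,-0.9,0.3,0,0,0],[75,-0.3,-0.9,0,0,0,0],[75,-0.3,-0.9,0,0,0,0],[75,-0.3,-0.9,0,0,0,0],[75,-0.3,-0.9,0,0,0,0],[75,-0.3,-0.9,0,0,0,0],[75,0,0,0,0,0,0]]'
python3 - <<'E'
from h import *
S=capture("side");T=capture("top")
for p in(S,T):
  for n in("cone","stub","tongs","stand"):
    for d in search_frame(p,n)[:3]: print(p is S,n,round(d["conf"],2),d["bbox"])
a=cv2.resize(S["frame"][145:200,298:353,::-1],(400,400),interpolation=cv2.INTER_CUBIC);b=cv2.resize(S["frame"][195:295,180:280,::-1],(400,400),interpolation=cv2.INTER_CUBIC)
cv2.imwrite("pics/z.png",np.hstack([a,b]))
st=r.get_state();print(st["tcp_pos"],st["contact_force"],st["time_s"])
E
```

```text
time_s: 25.55
tcp_pos: [0.4753, -0.271, 0.1507]
eef_rot: [-180.0, 0.0, -166.4]
contact_force: [0.6, 0.4, 0.2]
gripper_width: 0.0749
gripper_force: 0.0
time_s: 26.13
tcp_pos: [0.4291, -0.4089, 0.1568]
eef_rot: [-180.0, -0.0, -166.5]
contact_force: [-0.3, 0.1, 0.3]
gripper_width: 0.0746
gripper_force: 0.0
True cone 0.56 [204.6, 265.2, 213.4, 277.9]
True cone 0.46 [310.5, 166.2, 341.3, 192.8]
True stand 0.59 [310.8, 168.8, 340.6, 194.4]
True stand 0.23 [89.5, 297.6, 162.8, 342.1]
False stub 0.73 [204.6, 139.1, 220.3, 155.2]
False stand 0.28 [188.1, 189.9, 230.7, 223.5]
[ 0.43068722 -0.40546189  0.15648095] [-0.50278917 -0.44542596 -0.05648518] 26.6333
```

Run:
```python
from h import *
S=capture("side")
new=cv2.resize(S["frame"][110:350,80:400,::-1],None,fx=2.5,fy=2.5,interpolation=cv2.INTER_CUBIC).astype(int);old=cv2.imread("pics/sidec.png").astype(int)
def reg(n,x0,y0,x1,y1):
    s=np.s_[int((y0-110)*2.5):int((y1-110)*2.5),int((x0-80)*2.5):int((x1-80)*2.5)]
    d=np.abs(new[s]-old[s]).max(2);print(n,"mean",d.mean().round(1),"frac>60",(d>60).mean().round(3))
    def gray(a): m=(a[s].max(2)-a[s].min(2)<40)&(a[s].max(2)<200)&(a[s].max(2)>80);yx=np.argwhere(m)/2.5;return m.sum(),yx.mean(0).round(2)+[y0,x0],yx.min(0)+[y0,x0],yx.max(0)+[y0,x0]
    if n=="tongs": print(gray(old));print(gray(new))
reg("tongs",320,155,334,182);reg("stub",228,200,241,212);reg("cone old",244,204,254,219)
```

```text
tongs mean 11.3 frac>60 0.0
(np.int64(593), array([168.73, 327.06]), array([155. , 320.4]), array([178.6, 332. ]))
(np.int64(650), array([167.61, 327.36]), array([155., 320.]), array([178.6, 332.4]))
stub mean 22.2 frac>60 0.0
cone old mean 80.4 frac>60 0.411
```

The tongs stand where they started, the stub has not moved, and the cone is upright on the plate, so I am handing in.

```bash
python3 -c "
from plant import close_job
print(close_job())"
```

```text
the job is handed in; nothing more can be done
None
```

Job handed in: the cone stands upright on the brass plate, the tongs are back in their stand tips down, and the stub has not moved in the final side-camera images. The other things were not checked individually, and no verdict came back.

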